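Fetch a lens tube from the covered carousel and clamp it in the tube vise

TASK

Turn the round parts carousel under its clear cover until the bay with the long lens tube stands squarely in the opening of the cover, then lift that tube out. Stand it upright between the jaws of the tube vise, let go of it, and wind the handwheel clockwise until the sliding jaw grips the tube against the vee, ready for its retaining ring to be worked on. Keep the other parts in the carousel, and do not push the things on the table about.

Things in the scene. Friction and masses are not known exactly. Their poses are not given: they have to be found in the camera images.
- lens_tube_center (a point): Centre of the long lens tube: a plain matt-black open tube, 30 mm outside diameter, 45 mm tall, standing on end in one of the carousel's bays (35 g). The point is on its axis, half-way up (22.5 mm above its lower end). It may be gripped across its diameter over its upper 20 mm, clear of the vise jaws.
- short_tube_center (a point): Centre (10 mm up) of the short lens tube: the same black tube, 30 mm diameter but only 20 mm tall, in another bay. Not wanted; stays in the carousel.
- iris_ring_center (a point): Middle (21 mm up) of an iris diaphragm: a black ring 42 mm tall and 14 mm thick on a small foot, in another bay. Stays in the carousel.
- collet_knob_center (a point): Middle (13 mm up) of a brass knurled nut, 28 mm diameter, 26 mm tall, in another bay. Stays in the carousel.
- angle_bracket_center (a point): Middle (25 mm up) of an aluminium angle bracket, 50 x 40 x 50 mm, in another bay. Stays in the carousel.
- carousel_base: Parts carousel, fixed to the table: round black base, radius 112 mm; origin on its axis at the table top, z up; -x points out through the opening. A fixed clear cover plate (underside 74, top 77 mm above the table, radius 114 mm) on four pillars covers the rotor except for the opening, a sector 36 degrees either side of -x. Parts can be lifted out only there.
- carousel (a joint): Angle turned by the rotor since the start (reads 0 then, whichever way the bays stand), rad, positive counter-clockwise from above; turns either way within +-6.2, stays where left (friction 0.08 N m). Aluminium disc, bay floor 18 mm above the table, six bays 60 degrees apart with 16 mm walls; the parts stand on a circle of radius 82 mm and turn with it.
- carousel_knob (a point): Grip point of the black bar knob on the rotor's axis, above the cover, 104 mm above the table: a bar 46 mm long (along this point's x axis), 14 mm thick (its y axis), from 83 to 114 mm above the table, on a flat disc of radius 21 mm. Turns with the rotor.
- opening (a point): Point on the bay floor (18 mm above the table), 82 mm from the carousel's axis, in the middle of the cover's opening: where a part stands when its bay faces the opening squarely.
- vise_seat (a point): Centre of the lens tube when clamped in the vise, 36.5 mm above the table (vise floor at 14 mm; jaws rise to 32 mm). Its +y points into the fixed vee jaw, -y to the sliding jaw and the handwheel, z up. A tube stood up to 10 mm short of the seat (towards -y), jaw open, is pushed home by that jaw. The vise is fixed: grey base 60 x 200 x 14 mm, its middle 66 mm from here along -y.
- vee_jaw: Fixed dark steel jaw with an upright 90-degree vee, 38 mm wide at its mouth, whose faces touch the tube when it is at the seat. Its origin is the middle of the vise's underside.
- jaw_pad: Rubber pad, 34 mm wide and 15 mm tall, on the sliding jaw's face, carried by the jaw; it yields about 1 mm per 7 N, 3 mm at most; its origin coincides with the sliding jaw's.
- vise_slide: The vise's dark steel sliding jaw (40 mm wide, top 32 mm above the table) with its steel rack bar. Moves towards the vee by rack and pinion, 6 mm per rad of the handwheel, 30 mm from fully open to touching a tube that is home in the vee. It is to be moved by the handwheel, not pushed. Its origin is at the middle of the vise's underside when fully open and moves with it.
- handwheel (a joint): Angle of the vise's handwheel, rad, positive clockwise seen from above; clockwise closes the jaw. Starts 0 to 2.2, touches the tube at about 5.0, end stop at 5.67; friction about 0.07 N m, stays where it is left.
- handwheel_axis (a point): Point on the handwheel's upright axis, 74 mm above the table. Rim of radius 34 mm, its top 50 mm above the table, hub to 52 mm.
- crank_grip (a point): Grip point of the handwheel's upright crank knob, 74 mm above the table: black, 14 mm diameter, from 51 to 81 mm above the table, 28 mm from the wheel's axis; it goes round with the wheel and revolves freely on its own pin, so it can be held and led round in a circle without turning the hand. About 3 to 5 N on it turns the wheel; some 12 N clamps the tube well.
- post_holder_a: Bystander: black post holder with a thumb screw, 61 mm tall, loose on the table; origin at its underside.
- fork_a: Bystander: black clamping fork, 78 x 32 x 13 mm, lying loose on the table; origin at its underside.
- caliper: Bystander: caliper, 200 mm long, lying loose on the table; origin at its underside.
- hex_key_5: Bystander: hex key, 88 x 30 x 4 mm, lying loose on the table; origin at its underside.

How it is judged:
On the way, in this order (a step that is already met when the one before it is completed fails the run):
1. the bay with the long lens tube stands at the opening of the cover (tube within 22 mm of the middle of the opening), the tube still standing in it (horizontal distance between lens_tube_center and opening below 0.022 m and height (world z) of lens_tube_center below 0.046 m and angle between lens_tube_center's own z axis and vertical below 0.15 rad), for 0.2 s.
2. the long lens tube is lifted out of its bay (height (world z) of lens_tube_center above 0.052 m), for 0.05 s.
3. the tube stands upright on the vise's floor between the open jaws, let go (horizontal distance between lens_tube_center and vise_seat below 0.02 m and height (world z) of lens_tube_center between 0.0325 and 0.0415 m and angle between lens_tube_center's own z axis and vertical below 0.12 rad and contact force between each of the fingers, jaw_pad and lens_tube below 0.05 N), for 0.2 s.
4. the sliding jaw, wound in by the handwheel, grips the tube against the vee (horizontal distance between lens_tube_center and vise_seat below 0.004 m and height (world z) of lens_tube_center between 0.0325 and 0.0405 m and angle between lens_tube_center's own z axis and vertical below 0.08 rad and contact force between each of jaw_pad, vee_jaw and lens_tube above 1 N), for 0.2 s.
At the end, for the whole second after the job is handed in: The long lens tube stands upright (within 0.08 rad) on the vise's floor, within 4 mm of the seat in the vee, released and at rest, gripped between the sliding jaw's pad and the vee jaw (each pressing on it with over 1 N) (all of step 4 and linear speed of lens_tube below 0.01 m/s); the robot touches nothing.
It fails at once if the sliding jaw is pushed by the fingers instead of by its handwheel (over 8 N) (contact force between the fingers and vise_slide above 8 N).
It fails at once if one of the other parts leaves the carousel ((horizontal distance between short_tube_center and carousel_base above 0.118 m or height (world z) of short_tube_center below 0.012 m) or (horizontal distance between iris_ring_center and carousel_base above 0.118 m or height (world z) of iris_ring_center below 0.012 m) or (horizontal distance between collet_knob_center and carousel_base above 0.118 m or height (world z) of collet_knob_center below 0.012 m) or (horizontal distance between angle_bracket_center and carousel_base above 0.118 m or height (world z) of angle_bracket_center below 0.012 m)).
It fails at once if a loose thing on the table is pushed about (over 30 mm) (distance of any of post_holder_a, fork_a, caliper, hex_key_5 from where it was at the start of the episode above 0.03 m).
It also fails if it takes over 67 s, if anything falls off the work surface, if the arm or the gripper's body presses on something with over 40 N, if the wrist force passes 120 N, or if a joint passes its speed limit or range.

ROBOT

A 6-joint arm with a two-finger parallel gripper is mounted at the origin on a cart in front of the work surface, level with it; the furniture and walls round the work are solid. World frame = base frame: x ahead of the robot, y to its left, z up, the work surface at z = 0. Lengths are in m, angles in rad, forces in N, time in s.
With the tool pointing down it reaches from about 0.375 to 0.925 m from the base axis. Payload 5.7 kg.
Tool frame: the origin (TCP) lies midway between the tips of the shut fingers; the grasp point (between the pads) lies 19 mm behind it; z points along the fingers, x is the direction in which the jaws open and shut, and the axes are right-handed (so a half turn about z gives the same grasp; the last joint's range is limited). The gripper opens to 88 mm and grips with 3 to 60 N. Pads are 20 mm wide; open, the fingers measure 115 mm over their backs; the gripper's body (75 mm by 178 mm) begins 61 mm behind the grasp point.
Start: joints at [1.013, 0.359, 1.51, -0, 1.272, -0.115], TCP at [0.257, 0.542, 0.187] pointing down, gripper open.
Joint ranges: [-2.97, 2.97], [-1.01, 2.36], [0.21, 2.38], [-0.96, 4.11], [0.2, 2.71], [-2.98, 2.98]. Speed limits (rad/s): [2.39, 2.39, 3.14, 3.14, 3.14, 3.14].

INTERFACE

Orientations are given as a unit quaternion [x, y, z, w].
In Python, from bench import move_ptp, servo_line, goto_joints, move_gripper, sleep, inverse_kinematics, capture, PlanningError, close_job, spot_in, silhouettes, current_clock, current_joint_pos, current_qvel, current_joint_torque, current_position, current_orientation, current_force, current_torque, current_finger_gap gives the robot as it stands. Calls block until the motion is done:
- move_ptp(position, orientation): joint-space move of the TCP to a pose.
- servo_line(position, orientation=None, rate=0.15, contact_N=None): straight line of the TCP; orientation=None keeps the orientation; rate is the mean speed in m/s. With contact_N (N) it stops when the force on the tool has changed by that much, and returns True; else False.
- goto_joints(angles): joint-space move.
- move_gripper(opening): finger opening in m; the grip force is fixed at half the most; returns when the fingers have stopped.
- sleep(seconds).
- inverse_kinematics(position, orientation): joint angles nearest the present ones, or None.
- capture(name): name is "scene" or "top" or "wrist"; returns a dict with "image" (480x640x3 uint8, blue, green, red), "range_z" (480x640 float32, m along the optical axis (not along the pixel's ray), 0 where there is no reading), "intrinsics" (3x3 intrinsics, pixels), "R" (3x3) and "t" (3): a world point X has camera coordinates R X + t. Camera axes: x right, y down, z forward; pixel columns grow to the right and rows downward; lengths in m; the calibration is good to about 2 mm. The wrist camera is an equidistant fisheye: a pixel r from the principal point sees the ray r / f radians off the axis. A picture is of the moment at which its call begins.
A pose or a line that the arm cannot do raises PlanningError and nothing moves.
- close_job(): hands the job in, once; it reports no verdict.
Trained networks look in the newest picture that a camera, given by its name, has taken for a name from the list of things; names that differ only in an ending like _2 or _b are one class to them, and where a whole thing is asked for, a point or a joint stands for the part that bears it (a point fixed in the world has none). Each returns a list of dicts, best first, with "conf" (0 to 1); they miss things now and then, are a little off and sometimes report something else, mostly with a low value. They report only what shows in the picture. A call takes as long as a camera call.
- spot_in(camera, query): "xy" ([column, row] in pixels, amid what is visible of it).
- silhouettes(camera, query): "region" (480x640 bool, what is visible of it) and "xy" ([column, row] in pixels, amid what is visible of it).
Readings, each from a call of its own:
- current_clock(): time.
- current_joint_pos(): joint angles.
- current_qvel(): joint speeds.
- current_joint_torque(): joint torques, N m.
- current_position(): TCP position.
- current_orientation(): TCP orientation.
- current_force(): force on the tool from outside, world axes, zero at the start.
- current_torque(): the same for the moment, N m.
- current_finger_gap(): finger opening in m.
Only numpy, scipy, OpenCV 4.12 (cv2) and the standard library are available. Lean on these libraries where they do the work, as an engineer would, in place of code of your own. Each camera call takes 0.05 s, during which the arm holds its last target.

## Working session

There is one attempt and no reset: what is moved stays moved. The work goes in short steps, each a Python script; the robot and the scene stay as the last script left them, time stands still between calls to the robot, and variables do not carry over. Pictures are saved under pics/ and viewed, and the job is handed in when it is done.

```bash
ls; mkdir -p pics
python3 - <<'E'
from bench import *
import cv2,numpy as np
print(current_clock(),current_position(),current_orientation())
for n in ["scene","top","wrist"]:
    c=capture(n); cv2.imwrite(f"pics/{n}0.png",c["image"]); print(n,c["intrinsics"].tolist(),c["R"].tolist(),c["t"].tolist())
    np.savez(f"pics/{n}0.npz",**c)
    for q in ["lens_tube_center","short_tube_center","carousel_base","carousel_knob","vee_jaw","vise_slide","handwheel","crank_grip","jaw_pad","iris_ring_center","collet_knob_center","angle_bracket_center"]:
        try: print(q,[(np.round(d["xy"],1).tolist(),round(d["conf"],2)) for d in spot_in(n,q)][:3])
        except Exception as e: print(q,e)
print(current_clock())
E
```

```text
pics
0.0 [0.25666444 0.5414908  0.185702  ] [ 8.45129631e-01  5.34560608e-01 -8.45758081e-04  3.84966535e-04]
scene [[583.988447660085, 0.0, 328.0527302020082], [0.0, 583.988447660085, 230.05377225160657], [0.0, 0.0, 1.0]] [[0.6553270592943148, -0.7550037625787646, 0.022710434794915798], [-0.3303739680412983, -0.31353619143343103, -0.8902517048015498], [0.6792639299987249, 0.5759030952802108, -0.4549023392436665]] [-0.42075188768236954, 0.19405987708065442, 1.4791957992014182]
lens_tube_center [([363.0, 259.4], 0.59)]
short_tube_center [([330.8, 241.8], 0.42)]
carousel_base [([388.4, 267.7], 0.88)]
carousel_knob [([376.9, 283.8], 0.71)]
vee_jaw [([247.5, 223.3], 0.6)]
vise_slide [([394.2, 270.9], 0.61), ([265.8, 234.8], 0.54)]
handwheel [([285.4, 231.7], 0.52)]
crank_grip [([283.0, 232.9], 0.45)]
jaw_pad []
iris_ring_center [([367.6, 290.7], 0.44)]
collet_knob_center [([399.5, 287.3], 0.53)]
angle_bracket_center [([287.0, 228.4], 0.33)]
top [[557.3978409386027, 0.0, 324.7849570041536], [0.0, 557.3978409386027, 242.97840020627623], [0.0, 0.0, 1.0]] [[0.016068811220896175, -0.999865100
[... 480 characters left out ...]
.3], 0.47)]
jaw_pad []
iris_ring_center []
collet_knob_center [([322.0, 271.0], 0.22)]
angle_bracket_center []
wrist [[371.64829954431775, 0.0, 324.80475673549165], [0.0, 371.64829954431775, 242.21134555918854], [0.0, 0.0, 1.0]] [[0.42818020306903526, 0.9036919835130957, -0.0015851289939821092], [0.8726990137474762, -0.41303864441563704, 0.2603757085894855], [0.23464472102296155, -0.11287106428780048, -0.9655060733846249]] [-0.5993308722113247, -0.03274247801256068, 0.39135852368082635]
lens_tube_center []
short_tube_center []
carousel_base []
carousel_knob []
vee_jaw []
vise_slide []
handwheel []
crank_grip []
jaw_pad []
iris_ring_center []
collet_knob_center []
angle_bracket_center []
1.95
```

View pics/scene0.png

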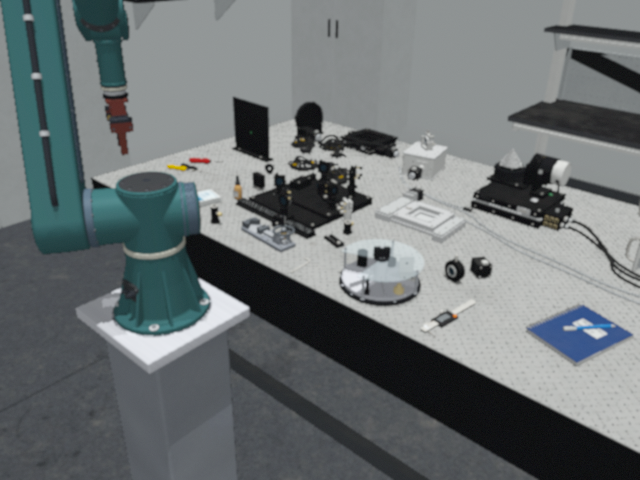

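View pics/top0.png

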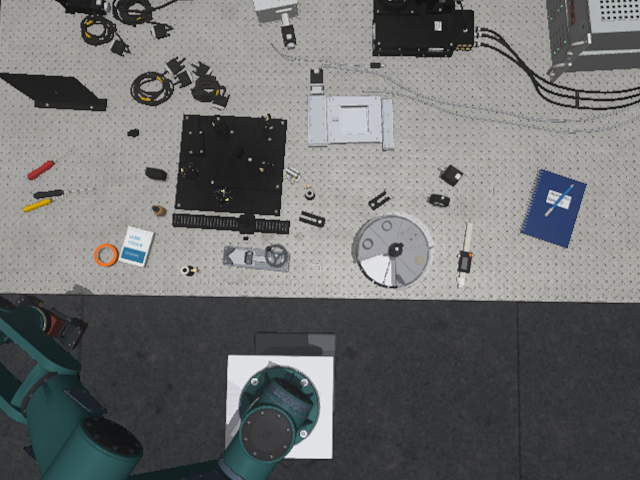

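View pics/wrist0.png

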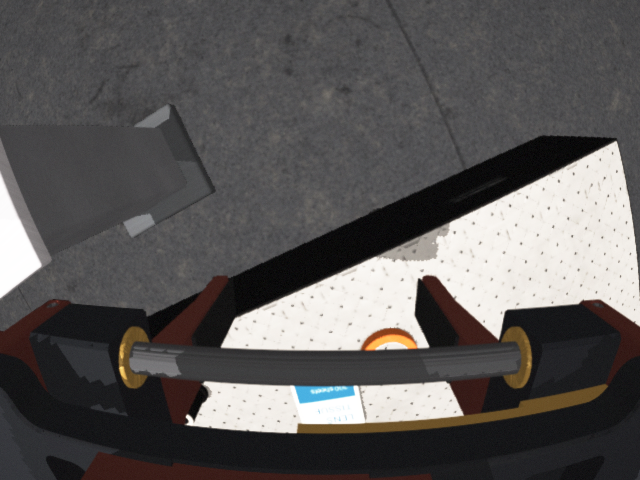

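Run:
```python
import cv2
i=cv2.imread("pics/top0.png")[180:330,240:440]; cv2.imwrite("pics/topcrop.png",cv2.resize(i,(800,600),interpolation=cv2.INTER_CUBIC))
i=cv2.imread("pics/scene0.png")[180:360,220:460]; cv2.imwrite("pics/scenecrop.png",cv2.resize(i,(800,600),interpolation=cv2.INTER_CUBIC))
```

```text
(no output)
```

View pics/topcrop.png

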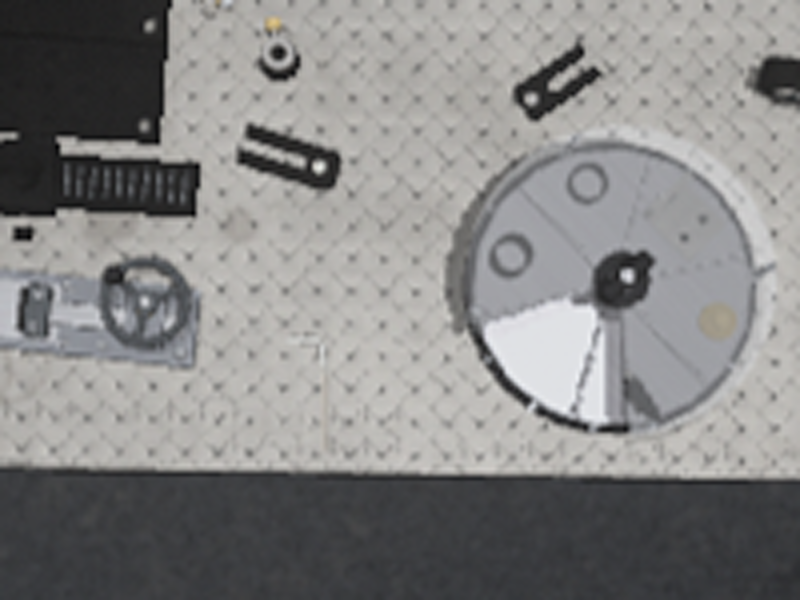

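View pics/scenecrop.png

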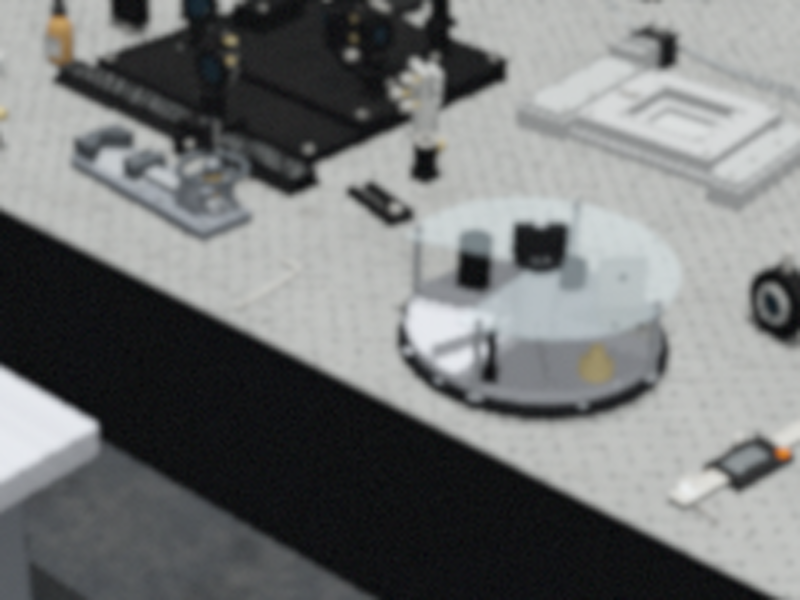

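The top view shows the vise at about (257,257) with the handwheel at (277,253). The carousel is at about (393,250) with its opening facing lower-left, towards the robot. Two tube rings show at (367,244) and (387,226). The scene view shows the left one is the tall tube. Next I compute positions and check obstacle heights from the top depth image.

```bash
cat > h.py <<'E'
from bench import *
import cv2,numpy as np
from scipy.spatial.transform import Rotation as Rn
def ray(c,xy,fish=False):
    K=c["intrinsics"]; u=(xy[0]-K[0,2])/K[0,0]; v=(xy[1]-K[1,2])/K[1,1]
    if fish:
        r=np.hypot(u,v); d=np.array([u/r*np.sin(r),v/r*np.sin(r),np.cos(r)]) if r>1e-9 else np.array([0,0,1.])
    else: d=np.array([u,v,1.])
    return c["R"].T@d, -c["R"].T@c["t"]
def atz(c,xy,z,fish=False):
    d,o=ray(c,xy,fish); return o+d*(z-o[2])/d[2]
def proj(c,X,fish=False):
    p=c["R"]@np.asarray(X,float)+c["t"]; K=c["intrinsics"]
    if fish:
        th=np.arctan2(np.hypot(p[0],p[1]),p[2]); n=p[:2]/np.hypot(p[0],p[1])*th
    else: n=p[:2]/p[2]
    return n*K[0,0]+K[:2,2]
def down(a): # tool down, jaw axis (tool x) at world angle a
    x=np.array([np.cos(a),np.sin(a),0]); z=np.array([0,0,-1.]); y=np.cross(z,x)
    return Rn.from_matrix(np.stack([x,y,z],1)).as_quat()
def load(n): return dict(np.load(f"pics/{n}.npz"))
def cap(n,name):
    c=capture(n); cv2.imwrite(f"pics/{name}.png",c["image"]); np.savez(f"pics/{name}.npz",**c); return c
E
python3 - <<'E'
from h import *
c=load("top0")
def f(x,y):return (240+x/4,180+y/4)
for n,p,z in [("knob",(626,275),.114),("basecentre?",(612,288),.018),("tubeL",(510,255),.063),("tubeS?",(588,183),.038),("hub",(147,302),.052),("crank",(114,274),.081),("visecornerR",(192,362),.014)]:
    print(n,np.round(atz(c,f(*p),z),4))
# height map
K=c["intrinsics"];v,u=np.mgrid[0:480,0:640]
d=c["range_z"];P=np.stack([(u-K[0,2])/K[0,0]*d,(v-K[1,2])/K[1,1]*d,d],-1)
W=(P-c["t"])@c["R"]
np.save("pics/W.npy",W)
m=(d>0)
# height image
H=np.clip(W[...,2]*1000,0,255).astype(np.uint8); H[~m]=0
cv2.imwrite("pics/H.png",cv2.resize(cv2.applyColorMap(H[170:330,160:460],cv2.COLORMAP_JET),(800,427),interpolation=cv2.INTER_NEAREST))
for (x0,x1,y0,y1) in [(.35,.5,.0,.2),(.5,.7,0.,.2)]:
  pass
for v0 in range(205,275,5): print(v0,[int(H[v0:v0+5,u0:u0+5].max()) for u0 in range(170,330,5)])
E
```

```text
knob [ 0.4666 -0.3376  0.114 ]
basecentre? [ 0.465 -0.339  0.018]
tubeL [ 0.4846 -0.2582  0.063 ]
tubeS? [ 0.5424 -0.3182  0.038 ]
hub [0.4463 0.0105 0.052 ]
crank [0.4643 0.0325 0.081 ]
visecornerR [ 0.404  -0.0213  0.014 ]
205 [20, 21, 19, 22, 22, 24, 22, 22, 21, 19, 20, 22, 22, 17, 24, 22, 21, 22, 22, 22, 23, 18, 15, 9, 10, 11, 6, 6, 5, 8, 7, 11]
210 [21, 21, 20, 26, 12, 9, 11, 17, 19, 16, 18, 19, 22, 19, 32, 25, 24, 19, 18, 19, 21, 22, 6, 5, 13, 6, 16, 15, 18, 7, 4, 10]
215 [26, 26, 27, 21, 30, 24, 25, 23, 27, 23, 24, 25, 21, 105, 115, 105, 38, 19, 19, 14, 11, 13, 9, 9, 5, 15, 13, 10, 15, 12, 18, 7]
220 [20, 26, 25, 25, 27, 25, 25, 29, 25, 28, 24, 27, 30, 109, 113, 109, 92, 27, 26, 25, 27, 26, 25, 25, 7, 8, 10, 12, 21, 16, 14, 11]
225 [6, 25, 13, 16, 19, 19, 22, 22, 23, 25, 22, 29, 27, 39, 65, 66, 38, 27, 27, 26, 30, 26, 24, 25, 6, 5, 8, 8, 6, 14, 11, 10]
230 [5, 5, 8, 5, 7, 6, 10, 4, 5, 10, 6, 6, 11, 39, 38, 39, 39, 15, 11, 21, 28, 27, 22, 25, 8, 5, 5, 9, 7, 6, 10, 7]
235 [5, 9, 7, 7, 14, 8, 9, 3, 8, 7, 8, 9, 8, 11, 21, 28, 7, 10, 7, 8, 9, 7, 7, 5, 9, 5, 7, 5, 10, 8, 10, 7]
240 [8, 7, 6, 5, 9, 9, 6, 6, 8, 7, 5, 9, 6, 6, 10, 7, 6, 5, 6, 8, 47, 51, 43, 7, 7, 6, 9, 5, 8, 11, 5, 5]
245 [9, 7, 7, 7, 7, 6, 3, 7, 5, 8, 38, 42, 35, 19, 18, 20, 21, 18, 17, 90, 73, 51, 56, 44, 5, 7, 11, 9, 7, 9, 7, 4]
250 [9, 8, 8, 8, 4, 7, 5, 6, 5, 7, 42, 41, 35, 24, 21, 38, 34, 23, 24, 74, 57, 55, 52, 58, 7, 14, 8, 5, 6, 8, 5, 8]
255 [7, 5, 7, 5, 9, 9, 5, 11, 10, 5, 40, 37, 30, 21, 33, 38, 36, 30, 30, 55, 54, 58, 52, 54, 8, 7, 11, 10, 8, 8, 9, 6]
260 [7, 8, 6, 8, 11, 6, 10, 4, 7, 13, 41, 38, 34, 21, 38, 37, 39, 25, 30, 55, 57, 59, 55, 57, 10, 8, 6, 11, 8, 9, 5, 9]
265 [5, 10, 68, 69, 52, 45, 12, 9, 5, 5, 5, 9, 16, 17, 18, 20, 22, 23, 18, 20, 51, 50, 41, 19, 10, 6, 4, 7, 5, 9, 6, 8]
270 [10, 7, 67, 70, 46, 47, 5, 4, 3, 6, 6, 7, 6, 9, 9, 5, 7, 7, 8, 8, 9, 18, 24, 14, 7, 7, 8, 7, 6, 6, 10, 4]
```

View pics/H.png

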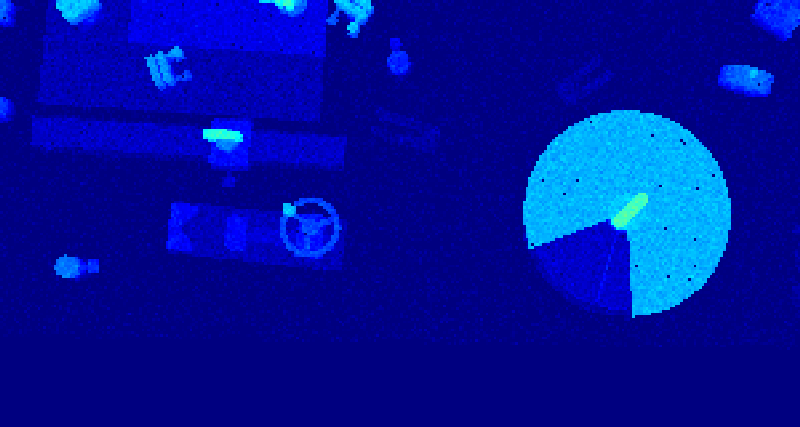

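Run:
```python
from h import *
c=load("top0");W=np.load("pics/W.npy")
v,u=np.mgrid[0:480,0:640]
tab=W[235:239,300:340,2]; print("table z",np.median(tab))
reg=(u>350)&(u<440)&(v>200)&(v<300)
cov=reg&(W[...,2]>.066)&(W[...,2]<.092)
def rexy(m,z): # reproject pixels at exact height
    ys,xs=np.nonzero(m); return np.array([atz(c,(x,y),z)[:2] for x,y in zip(xs,ys)])
full=cov|(reg&(W[...,2]>.066))
cs,_=cv2.findContours(full.astype(np.uint8),cv2.RETR_EXTERNAL,cv2.CHAIN_APPROX_NONE)
k=max(cs,key=cv2.contourArea)[:,0]
P=np.array([atz(c,p,.077)[:2] for p in k])
# iterative circle fit with radius fixed
ctr=P.mean(0)
from scipy.optimize import least_squares
r=least_squares(lambda q:np.hypot(*(P-q[:2]).T)-.114,ctr,loss="soft_l1",f_scale=.001)
print("cover ctr",r.x, np.median(np.abs(r.fun)))
C=r.x
k2=reg&(W[...,2]>.1)
B=rexy(k2,.114); bc=(B.min(0)+B.max(0))/2; e,V=np.linalg.eigh(np.cov((B-B.mean(0)).T)); a=np.arctan2(V[1,1],V[0,1])
print("knob mean",B.mean(0),bc,"angle",np.degrees(a)%180, np.sqrt(e))
# opening edges: cover pixels by azimuth at r .05-.1
Q=rexy(reg,.077)-C; rr=np.hypot(*Q.T); az=np.degrees(np.arctan2(Q[:,1],Q[:,0]))%360
iscov=full[reg]; s=(rr>.06)&(rr<.105)
h=[(b,round(iscov[s&(az>=b)&(az<b+3)].mean(),2)) for b in range(80,240,3)]
print([x for x in h if x[1]<.98])
# vise base by silhouettes
for q in ["vise_slide","vee_jaw","handwheel","jaw_pad"]:
    pass
cap_=W[215:224,235:252]; m=cap_[...,2]>.06; print("rail obj", cap_[m].min(0),cap_[m].max(0))
vr=(u>215)&(u<295)&(v>240)&(v<275)&(W[...,2]>.010)&(W[...,2]<.075)
ys,xs=np.nonzero(vr); rect=cv2.minAreaRect(np.stack([xs,ys],1).astype(np.float32)); 
bx=cv2.boxPoints(rect); print(rect,[np.round(atz(c,p,.014)[:2],4).tolist() for p in bx])
```

```text
table z -5.32677276500059e-06
cover ctr [ 0.47040618 -0.33756109] 0.0024766654842313524
knob mean [ 0.4714812  -0.33225909] [ 0.45977758 -0.32724912] angle 20.723493267562645 [0.04326897 0.04753923]
[(110, np.float64(0.7)), (113, np.float64(0.04)), (116, np.float64(0.0)), (119, np.float64(0.0)), (122, np.float64(0.0)), (125, np.float64(0.0)), (128, np.float64(0.0)), (131, np.float64(0.04)), (134, np.float64(0.0)), (137, np.float64(0.0)), (140, np.float64(0.0)), (143, np.float64(0.0)), (146, np.float64(0.0)), (149, np.float64(0.0)), (152, np.float64(0.0)), (155, np.float64(0.0)), (158, np.float64(0.0)), (161, np.float64(0.0)), (164, np.float64(0.0)), (167, np.float64(0.0)), (170, np.float64(0.0)), (173, np.float64(0.0)), (176, np.float64(0.0)), (179, np.float64(0.0)), (182, np.float64(0.81))]
rail obj [0.53989565 0.08748486 0.06102763] [0.55598043 0.12829678 0.11508131]
((256.7537841796875, 254.02743530273438), (71.0992431640625, 27.407873153686523), 6.170175075531006) [[0.421, 0.186], [0.5044, 0.1798], [0.4843, -0.0365], [0.4012, -0.0293]]
```

Run:
```python
from h import *
c=load("wrist0"); p=current_position(); R=Rn.from_quat(current_orientation()).as_matrix()
o=-c["R"].T@c["t"]; print("cam in tool",R.T@(o-p), "fwd",R.T@c["R"][2])
print("tool x ang",np.degrees(np.arctan2(R[1,0],R[0,0])))
for pos in [(.47,-.3375,.30),(.47,-.3375,.09),(.4,-.29,.05),(.45,.13,.04),(.45,.01,.06)]:
  print(pos,[(a,np.round(s[5],2) if (s:=inverse_kinematics(pos,down(np.radians(a)))) is not None else None) for a in range(-150,181,30)])
```

```text
cam in tool [-7.10562456e-05 -7.04843832e-02 -1.98933371e-01] fwd [-0.0013239   0.26040303  0.9654991 ]
tool x ang 64.62885562426749
(0.47, -0.3375, 0.3) [(-150, np.float64(1.88)), (-120, np.float64(1.35)), (-90, np.float64(0.83)), (-60, np.float64(0.31)), (-30, np.float64(-0.22)), (0, np.float64(-0.74)), (30, np.float64(-1.27)), (60, np.float64(-1.79)), (90, np.float64(-2.31)), (120, np.float64(-2.84)), (150, np.float64(2.92)), (180, np.float64(2.4))]
(0.47, -0.3375, 0.09) [(-150, np.float64(1.88)), (-120, np.float64(1.35)), (-90, np.float64(0.83)), (-60, np.float64(0.31)), (-30, np.float64(-0.22)), (0, np.float64(-0.74)), (30, np.float64(-1.27)), (60, np.float64(-1.79)), (90, np.float64(-2.31)), (120, np.float64(-2.84)), (150, np.float64(2.92)), (180, np.float64(2.4))]
(0.4, -0.29, 0.05) [(-150, np.float64(1.85)), (-120, np.float64(1.33)), (-90, np.float64(0.8)), (-60, np.float64(0.28)), (-30, np.float64(-0.24)), (0, np.float64(-0.77)), (30, np.float64(-1.29)), (60, np.float64(-1.81)), (90, np.float64(-2.34)), (120, np.float64(-2.86)), (150, np.float64(2.9)), (180, np.float64(2.37))]
(0.45, 0.13, 0.04) [(-150, np.float64(2.75)), (-120, np.float64(2.23)), (-90, np.float64(1.7)), (-60, np.float64(1.18)), (-30, np.float64(0.66)), (0, np.float64(0.13)), (30, np.float64(-0.39)), (60, np.float64(-0.91)), (90, np.float64(-1.44)), (120, np.float64(-1.96)), (150, np.float64(-2.48)), (180, None)]
(0.45, 0.01, 0.06) [(-150, np.float64(2.49)), (-120, np.float64(1.96)), (-90, np.float64(1.44)), (-60, np.float64(0.92)), (-30, np.float64(0.39)), (0, np.float64(-0.13)), (30, np.float64(-0.66)), (60, np.float64(-1.18)), (90, np.float64(-1.7)), (120, np.float64(-2.23)), (150, np.float64(-2.75)), (180, None)]
```

Run:
```python
from h import *
print(current_clock())
move_ptp([.4704,-.3376,.24],down(np.radians(-141)))
print(current_clock(),current_position())
c=cap("wrist","w1")
for q in ["lens_tube_center","short_tube_center","carousel_knob","carousel_base","iris_ring_center"]:
    print(q,[(np.round(d["xy"],1).tolist(),round(d["conf"],2)) for d in spot_in("wrist",q)][:3])
print("pred centre px", proj(c,[.4704,-.3376,.114],True))
```

```text
1.95
5.125 [ 0.4707776  -0.33694421  0.23994087]
lens_tube_center []
short_tube_center [([332.1, 258.5], 0.73)]
carousel_knob [([333.7, 256.4], 0.77)]
carousel_base [([308.7, 195.0], 0.57)]
iris_ring_center []
pred centre px [325.30092059 224.66476941]
```

View pics/w1.png

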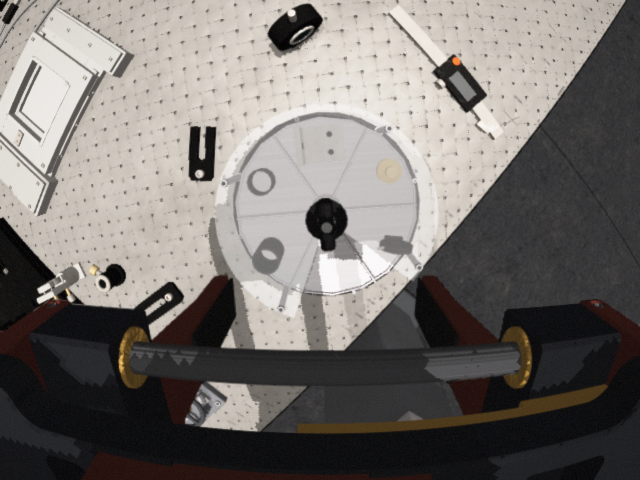

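```bash
cat >> h.py <<'E'
def ortho(c,cx,cy,half,z,n=600,fish=True):
    g=np.linspace(half,-half,n); 
    X=np.stack(np.meshgrid(cx+g,cy+g,indexing="ij"),-1)  # rows: +x up, cols: +y left
    X=np.concatenate([X,np.full((n,n,1),z)],-1)
    p=X@c["R"].T+c["t"]; K=c["intrinsics"]
    r=np.linalg.norm(p[...,:2],axis=-1)
    s=(np.arctan2(r,p[...,2])/np.maximum(r,1e-9) if fish else 1/p[...,2])[...,None]
    m=(p[...,:2]*s*K[0,0]+K[:2,2]).astype(np.float32)
    return cv2.remap(c["image"],m[...,0].copy(),m[...,1].copy(),cv2.INTER_CUBIC)
E
python3 - <<'E'
from h import *
c=load("w1")
a=ortho(c,.4704,-.3376,.04,.114,400); b=ortho(c,.4704,-.3376,.125,.063,400)
cv2.imwrite("pics/o1.png",np.hstack([a,b]))
E
```

```text
(no output)
```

View pics/o1.png

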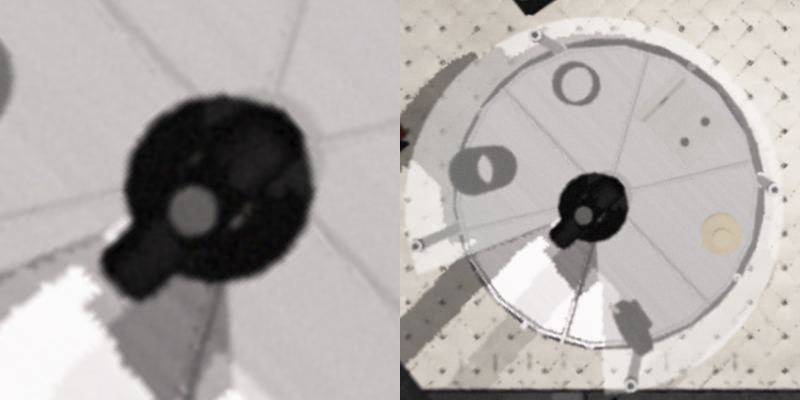

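Run:
```python
from h import *
c=load("w1")
a=ortho(c,.468,-.336,.03,.114,600); a=np.clip((a.astype(float)-5)*4,0,255).astype(np.uint8); a=cv2.GaussianBlur(a,(5,5),1.5)
cv2.imwrite("pics/o2.png",a)
```

```text
(no output)
```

View pics/o2.png

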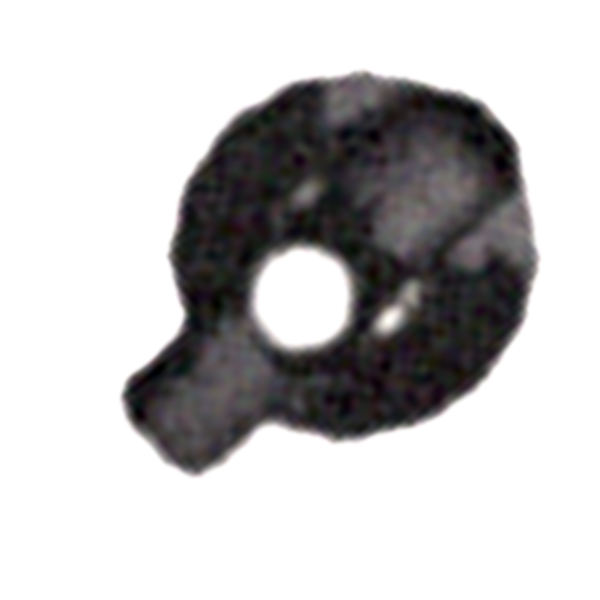

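Run:
```python
from h import *
c=load("w1")
A=[.4682,-.3362]
def polar(z,n=720):
    th=np.radians(np.arange(0,360,.5)); r=np.linspace(.03,.13,300)
    X=np.stack([A[0]+r[None]*np.cos(th)[:,None],A[1]+r[None]*np.sin(th)[:,None],np.full((n,300),z)],-1)
    p=X@c["R"].T+c["t"];K=c["intrinsics"];q=np.linalg.norm(p[...,:2],axis=-1);m=(p[...,:2]*(np.arctan2(q,p[...,2])/q)[...,None]*K[0,0]+K[:2,2]).astype(np.float32)
    return cv2.remap(c["image"],m[...,0].copy(),m[...,1].copy(),cv2.INTER_CUBIC)
im=polar(.034); im=im.transpose(1,0,2)
g=np.vstack([im,polar(.077).transpose(1,0,2)])
for a in range(0,360,30): cv2.putText(g,str(a),(a*2,10),0,.35,(0,0,255),1)
cv2.imwrite("pics/p1.png",g)
```

```text
Traceback (most recent call last):
cv2.error: OpenCV(4.12.0) :-1: error: (-5:Bad argument) in function 'putText'
> Overload resolution failed:
>  - Layout of the output array img is incompatible with cv::Mat
>  - Expected Ptr<cv::UMat> for argument 'img'
```

Run:
```python
from h import *
c=load("w1")
A=[.4682,-.3362]
def polar(z,n=720):
    th=np.radians(np.arange(0,360,.5)); r=np.linspace(.03,.13,300)
    X=np.stack([A[0]+r[None]*np.cos(th)[:,None],A[1]+r[None]*np.sin(th)[:,None],np.full((n,300),z)],-1)
    p=X@c["R"].T+c["t"];K=c["intrinsics"];q=np.linalg.norm(p[...,:2],axis=-1);m=(p[...,:2]*(np.arctan2(q,p[...,2])/q)[...,None]*K[0,0]+K[:2,2]).astype(np.float32)
    return cv2.remap(c["image"],m[...,0].copy(),m[...,1].copy(),cv2.INTER_CUBIC)
g=np.ascontiguousarray(np.vstack([polar(.034).transpose(1,0,2),polar(.077).transpose(1,0,2)]))
for a in range(0,360,30): cv2.putText(g,str(a),(a*2,10),0,.35,(0,0,255),1); cv2.line(g,(a*2,12),(a*2,20),(0,0,255))
cv2.imwrite("pics/p1.png",g)
```

```text
(no output)
```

View pics/p1.png

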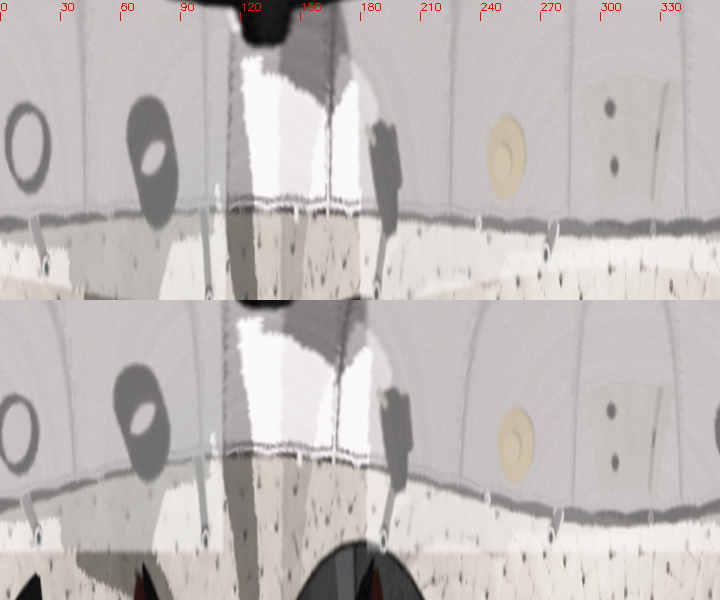

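Run:
```python
from h import *
A=[.4683,-.3364]
a=np.radians(-136.5)
move_gripper(.045)
move_ptp([*A,.13],down(a))
print(servo_line([*A,.089],rate=.08,contact_N=12),current_position())
move_gripper(0.0); print("gap",current_finger_gap(),current_force(),current_clock())
q=np.array(current_joint_pos()); q2=q.copy(); q2[5]-=np.radians(73)
goto_joints(q2)
R=Rn.from_quat(current_orientation()).as_matrix();print("ang",np.degrees(np.arctan2(R[1,0],R[0,0])),current_force(),current_torque(),current_finger_gap(),current_clock())
move_gripper(.045)
servo_line([*A,.13],rate=.15)
c=cap("top","t1"); c=cap("wrist","w2"); print(current_clock())
```

```text
False [ 0.46858831 -0.33663458  0.08929841]
gap -0.0001197675351948689 [ 0.85528903 -0.27763587  0.11638401] 8.2333
ang -63.56868705199277 [-0.09673149  0.13556937  0.01356457] [-0.03205008  0.11673604 -0.03370749] 0.0004776304406757444 9.4
10.7583
```

View pics/w2.png

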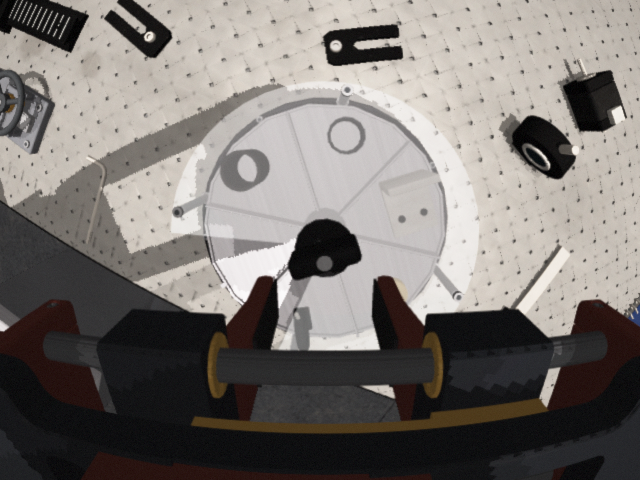

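Run:
```python
from h import *
c=load("w2"); p=current_position(); R=Rn.from_quat(current_orientation()).as_matrix(); print(p,current_finger_gap())
for dx in(-.0225,0,.0225): print(dx,proj(c,p+R@[dx,0,0],True),proj(c,p+R@[dx,0,-.019],True))
A=np.array([.4682,-.3362,.114]);print(proj(c,A,True))
print(atz(c,(324,263),.114,True))
i=ortho(c,.468,-.336,.125,.063,500); j=ortho(load("t1"),.468,-.336,.125,.063,500,False)
cv2.imwrite("pics/o3.png",np.hstack([i,j])[:, :][::1]); cv2.imwrite("pics/o3.png",cv2.resize(np.hstack([i,j]),(800,400)))
```

```text
[ 0.46767223 -0.33585356  0.12903587] 0.04457750614217087
-0.0225 [283.53718338 271.82510695] [279.78547948 284.07472189]
0 [322.87151217 271.94491748] [322.73091767 284.27587973]
0.0225 [362.23978747 271.8426161 ] [365.72048159 284.1028333 ]
[323.90094788 263.05762106]
[ 0.46825997 -0.33623739  0.114     ]
```

View pics/o3.png

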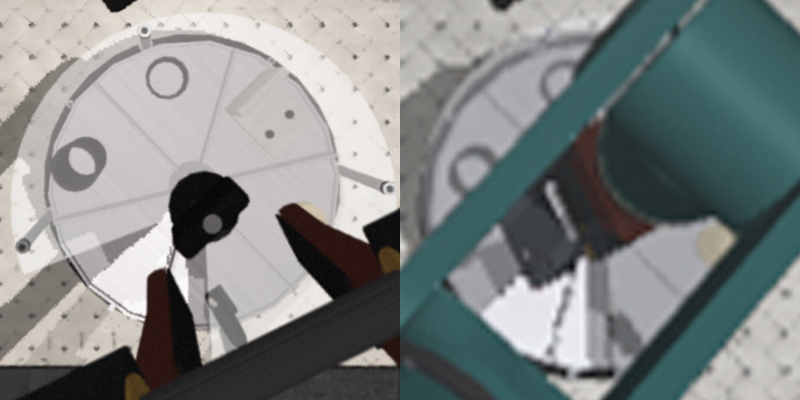

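```bash
python3 - <<'E'
from h import *
A=[.4683,-.3364]
a=np.radians(-136.5)
move_ptp([*A,.13],down(a))
servo_line([*A,.092],rate=.15,contact_N=12)
cap("wrist","w3")
move_gripper(0.005); print("gap",current_finger_gap(),current_force(),current_position(),current_clock())
cap("wrist","w4")
E
python3 -c "
import cv2,numpy as np
a=[cv2.imread(f'pics/{n}.png')[180:380,170:480] for n in('w3','w4')]
cv2.imwrite('pics/w34.png',np.vstack([cv2.resize(i,(465,300)) for i in a]))"
```

```text
gap 0.005277126610404135 [ 0.3509763  -0.11177444  0.21935971] [ 0.46826304 -0.3363949   0.09196502] 13.1583
```

View pics/w34.png

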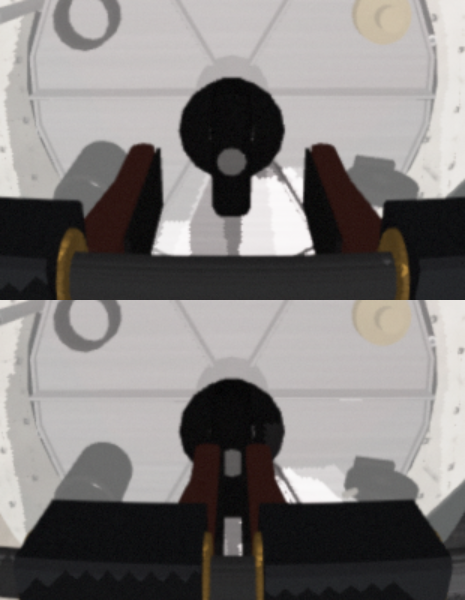

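Run:
```python
from h import *
for n in("w3","w4"):
    c=load(n); d=c["range_z"]; 
    def pt(u,v):
        z=d[v,u]; r,o=ray(c,(u,v),True); r=r/np.linalg.norm(r); cz=(c["R"]@r)[2]; return np.round(o+r*z/cz,4)
    print(n,[(nm,pt(*p)) for nm,p in dict(dot=(324,287),bar=(324,305),disc=(324,245),cover=(324,215),fl=(265,282),fl2=(262,300),fm=(307,285),fm2=(307,300)).items()])
```

```text
w3 [('dot', array([ 0.4689, -0.3366,  0.1156])), ('bar', array([ 0.4618, -0.3292,  0.1151])), ('disc', array([ 0.4836, -0.3521,  0.1128])), ('cover', array([ 0.4892, -0.358 ,  0.0773])), ('fl', array([ 0.4955, -0.3265,  0.137 ])), ('fl2', array([ 0.4944, -0.3279,  0.1572])), ('fm', array([ 0.5179, -0.3883,  0.2904])), ('fm2', array([ 0.4601, -0.312 ,  0.0784]))]
w4 [('dot', array([ 0.4691, -0.3368,  0.1153])), ('bar', array([ 0.4618, -0.3291,  0.1142])), ('disc', array([ 0.4839, -0.3524,  0.1129])), ('cover', array([ 0.4896, -0.3584,  0.0773])), ('fl', array([ 0.4874, -0.3031,  0.0784])), ('fl2', array([ 0.4807, -0.292 ,  0.0774])), ('fm', array([ 0.4823, -0.34  ,  0.141 ])), ('fm2', array([ 0.4818, -0.3404,  0.157 ]))]
```

Run:
```python
import cv2
cv2.imwrite('pics/w4c.png',cv2.resize(cv2.imread('pics/w4.png')[225:375,225:425],(800,600),interpolation=cv2.INTER_CUBIC))
```

```text
(no output)
```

View pics/w4c.png

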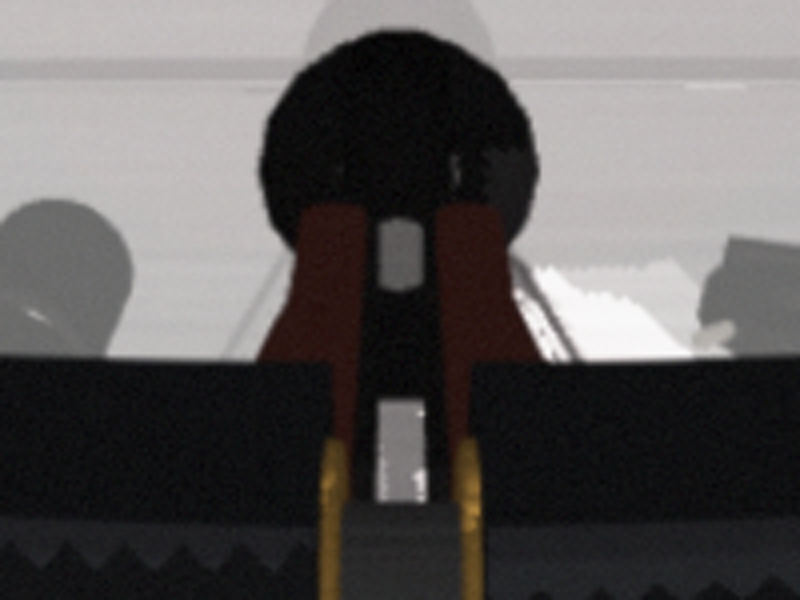

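Run:
```python
from h import *
p=current_position(); R=Rn.from_quat(current_orientation()).as_matrix()
c=load("w4"); d=c["range_z"]
for u in (303,311,337,345):
  for v in range(270,312,4):
    z=d[v,u]; r,o=ray(c,(u,v),True); cz=(c["R"]@r)[2]; X=o+r*z/cz
    print(u,v,np.round(R.T@(X-p)*1000,1), c["image"][v,u])
print(proj(c,p+R@[.0,-.01,0],True),proj(c,p+R@[.0,.01,0],True))
```

```text
303 270 [-12.8   1.2   8.5] [10 11 11]
303 274 [-12.8   3.6   8.3] [ 8 10 11]
303 278 [-10.  -11.7 -39. ] [17 19 42]
303 282 [ -9.6 -12.1 -45.1] [18 21 42]
303 286 [ -9.3 -12.4 -50.7] [16 19 42]
303 290 [ -9.2 -11.5 -52.9] [19 22 44]
303 294 [ -8.9 -12.2 -58.9] [18 20 42]
303 298 [ -8.6 -12.6 -64. ] [17 19 41]
303 302 [ -8.5 -12.1 -66.7] [14 17 39]
303 306 [ -8.3 -12.3 -70.9] [15 17 42]
303 310 [ -8.1 -12.3 -74.3] [15 18 40]
311 270 [ -6.9  -9.1 -20.7] [10 12  8]
311 274 [ -7.   -6.2 -18.6] [19 19 19]
311 278 [ -6.3 -11.7 -39.1] [13 17 39]
311 282 [ -6.1 -11.7 -44.1] [15 19 41]
311 286 [ -5.9 -12.3 -50.4] [14 17 40]
311 290 [ -5.8 -11.9 -53.9] [15 16 38]
311 294 [ -5.6 -12.1 -58.6] [15 16 40]
311 298 [ -5.5 -11.7 -61.7] [14 19 41]
311 302 [ -5.4 -12.2 -66.7] [12 20 41]
311 306 [ -5.3 -11.6 -69.3] [19 22 42]
311 310 [ -5.2 -11.7 -73.1] [18 20 43]
337 270 [  6.3  -8.8 -19.8] [15 17 17]
337 274 [  6.3  -6.5 -19.4] [14 12 15]
337 278 [  5.7 -11.7 -39.1] [16 18 41]
337 282 [  5.5 -12.  -44.9] [18 21 42]
337 286 [  5.3 -12.1 -49.8] [18 20 43]
337 290 [  5.2 -11.7 -53.4] [15 17 39]
337 294 [  5.  -12.  -58.5] [17 17 42]
337 298 [  4.9 -11.4 -61.2] [14 18 42]
337 302 [  4.8 -11.5 -65.2] [19 22 41]
337 306 [  4.6 -12.4 -70.9] [15 18 41]
337 310 [  4.5 -11.9 -73.5] [13 18 40]
345 270 [12.   0.9  7.7] [ 7 10 10]
345 274 [12.1  3.7  8.6] [17 12 16]
345 278 [  9.4 -11.6 -38.7] [15 20 42]
345 282 [  9.1 -11.7 -44.2] [19 21 44]
345 286 [  8.7 -12.6 -51.1] [15 19 41]
345 290 [  8.6 -11.7 -53.5] [16 18 41]
345 294 [  8.3 -12.1 -58.6] [15 19 40]
345 298 [  8.1 -12.  -62.5] [18 24 44]
345 302 [  7.9 -12.  -66.4] [21 24 46]
345 306 [  7.7 -12.1 -70.3] [14 21 40]
345 310 [  7.5 -12.  -73.7] [16 17 40]
[324.59651685 256.24730296] [324.5920769  289.26103187]
```

```bash
python3 - <<'E'
from h import *
p=current_position(); R=Rn.from_quat(current_orientation()).as_matrix()
c=load("w3"); d=c["range_z"]
# tool-frame map of w3 (same pose)
v,u=np.mgrid[0:480,0:640]; K=c["intrinsics"];a=(u-K[0,2])/K[0,0];b=(v-K[1,2])/K[1,1];r=np.hypot(a,b)
n=np.stack([a/r*np.tan(r),b/r*np.tan(r),np.ones_like(r)],-1)*d[...,None]
T=((n-c["t"])@c["R"]-p)@R*1000
m=(d>0)&(np.abs(T[...,0])<60)&(np.abs(T[...,1])<25)&(T[...,2]<-25)&(T[...,2]>-110)&(v>240)
for lo in range(-110,-25,5):
    s=m&(T[...,2]>=lo)&(T[...,2]<lo+5)
    for sg in(-1,1):
        q=T[s&(np.sign(T[...,0])==sg)]
        if len(q): print(lo,sg,len(q),np.round(q.min(0)),np.round(q.max(0)))
t=load("t1");
E
python3 -c "
import cv2
i=cv2.imread('pics/t1.png')[180:330,300:500];cv2.imwrite('pics/t1c.png',cv2.resize(i,(800,600)))"
```

```text
-110 -1 135 [ -24.   -4. -110.] [ -24.   11. -105.]
-110 1 131 [  24.   -4. -110.] [  24.   11. -105.]
-105 -1 145 [ -30.  -13. -105.] [ -24.   11. -100.]
-105 1 153 [  24.  -13. -105.] [  30.   11. -100.]
-100 -1 237 [ -31.  -13. -100.] [-24.  11. -95.]
-100 1 232 [  24.  -13. -100.] [ 32.  11. -95.]
-95 -1 323 [-33. -13. -95.] [-22.  11. -90.]
-95 1 324 [ 22. -13. -95.] [ 33.  11. -90.]
-90 -1 280 [-35. -12. -90.] [-22.  -1. -85.]
-90 1 290 [ 22. -12. -90.] [ 34.  -2. -85.]
-85 -1 273 [-34. -12. -85.] [-22.   1. -80.]
-85 1 273 [ 22. -12. -85.] [ 35.   1. -80.]
-80 -1 256 [-33. -12. -80.] [-22.   4. -75.]
-80 1 250 [ 22. -13. -80.] [ 33.   4. -75.]
-75 -1 247 [-33. -12. -75.] [-22.   8. -70.]
-75 1 243 [ 22. -13. -75.] [ 33.   8. -70.]
-70 -1 222 [-32. -12. -70.] [-22.   9. -65.]
-70 1 209 [ 22. -13. -70.] [ 32.   9. -65.]
-65 -1 201 [-31. -12. -65.] [-22.  10. -60.]
-65 1 194 [ 22. -12. -65.] [ 31.  10. -60.]
-60 -1 188 [-31. -12. -60.] [-22.   9. -55.]
-60 1 194 [ 22. -12. -60.] [ 31.   9. -55.]
-55 -1 165 [-31. -12. -55.] [-22.  10. -50.]
-55 1 169 [ 22. -12. -55.] [ 31.  10. -50.]
-50 -1 146 [-32. -12. -50.] [-22.  10. -45.]
-50 1 136 [ 22. -12. -50.] [ 31.  10. -45.]
-45 -1 150 [-31. -12. -45.] [-22.   9. -40.]
-45 1 143 [ 22. -12. -45.] [ 31.   9. -40.]
-40 -1 81 [-31. -12. -40.] [-22.  10. -35.]
-40 1 81 [ 22. -12. -40.] [ 31.   9. -36.]
-30 -1 1 [ -3.  -1. -25.] [ -3.  -1. -25.]
```

View pics/t1c.png

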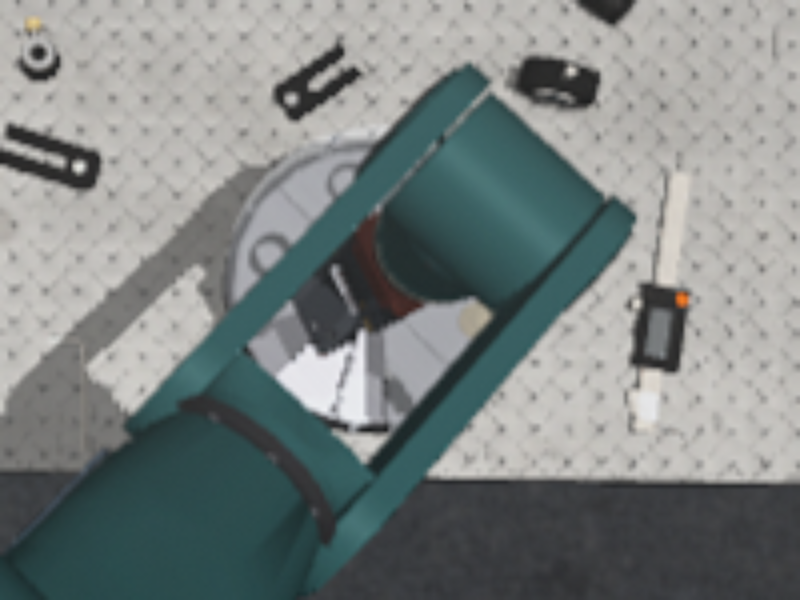

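Run:
```python
from h import *
c=cap("scene","s1")
print(current_position(), proj(c,current_position()), proj(c,[.4682,-.3362,.114]))
cv2.imwrite('pics/s1c.png',cv2.resize(c["image"][200:320,310:470],(800,600),interpolation=cv2.INTER_CUBIC))
```

```text
[ 0.46829662 -0.33641502  0.09195944] [381.23392966 253.59631291] [381.67900537 246.34973788]
```

View pics/s1c.png

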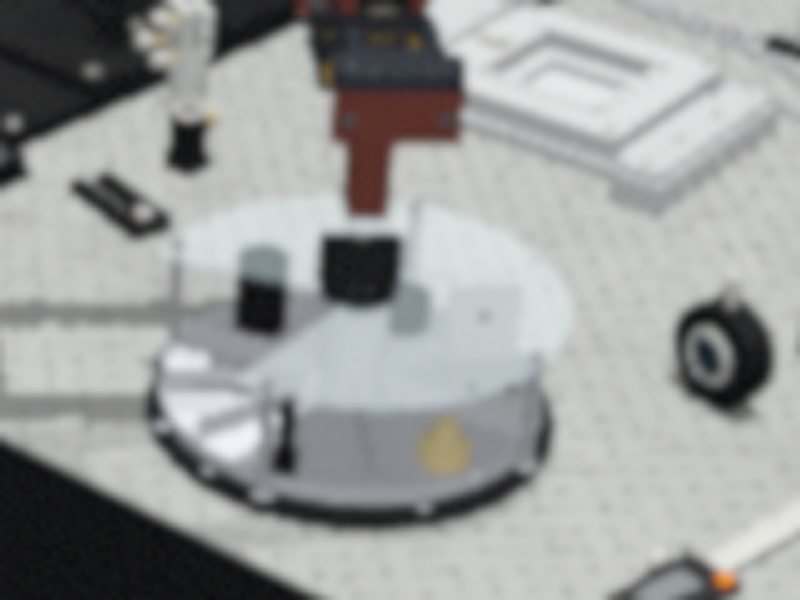

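The reported TCP and the real fingertips disagree. The wrist depth and the scene view both show the tips ending about 37 mm short of it, above the knob bar, so the fingers closed on air and the rotor has not turned. I will work with a −37 mm z correction and check it by contact.

```bash
cat >> h.py <<'E'
D=.037
def tp(x,y,ztip): return [x,y,ztip-D]
def ang():
    R=Rn.from_quat(current_orientation()).as_matrix();return np.degrees(np.arctan2(R[1,0],R[0,0]))
def tippos(): p=np.array(current_position());p[2]+=D;return p
E
python3 - <<'E'
from h import *
A=[.4683,-.3364]
move_gripper(.045)
print(servo_line(tp(*A,.090),rate=.1,contact_N=8),tippos())
move_gripper(0.0); print("gap",current_finger_gap(),current_force(),current_clock())
E
```

```text
False [ 0.4682101  -0.33633493  0.08984269]
gap 0.013865365890925184 [1.12604098 1.86572603 3.71897033] 15.175
```

Gap 13.9 mm means the bar is gripped, which confirms the offset. Now I turn it 73°.

Run:
```python
from h import *
A=[.4683,-.3364]
q=np.array(current_joint_pos()); q[5]-=np.radians(73)
goto_joints(q)
print("ang",ang(),current_force(),current_finger_gap(),current_clock())
move_gripper(.045)
servo_line(tp(*A,.135),rate=.15)
# viewing pose: back off so that the camera looks at the opening
a=np.radians(146.8)
g=np.array(A)+.082*np.array([np.cos(a),np.sin(a)])
move_ptp(tp(*g,.16),down(a-np.pi/2-np.pi if False else np.radians(56.8-180)))
c=cap("wrist","w5"); print(current_clock(),tippos(),g, proj(c,[*g,.063],True))
print([(np.round(d["xy"],1).tolist(),round(d["conf"],2)) for d in spot_in("wrist","lens_tube_center")][:3])
b=ortho(c,.468,-.336,.125,.063,500);cv2.imwrite("pics/o5.png",b)
```

```text
ang -63.4708048545783 [2.7801621  4.71420026 2.18839523] 0.013576719352047146 16.3417
18.4667 [ 0.39979196 -0.29156958  0.15948332] [ 0.39968533 -0.29149982] [324.31825677 244.66138615]
[([324.3, 243.7], 0.74)]
```

View pics/w5.png

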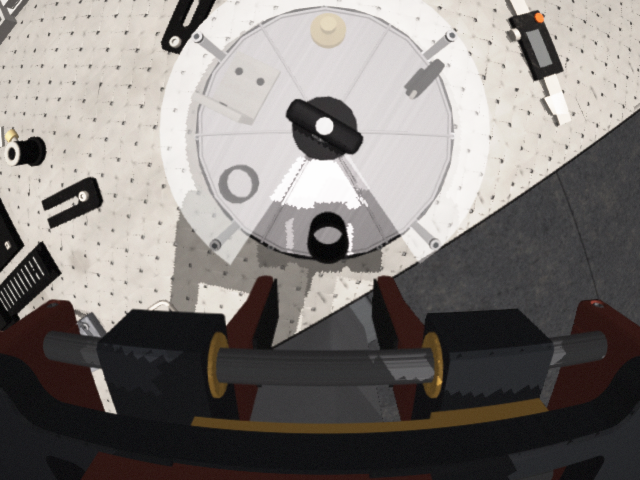

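View pics/o5.png

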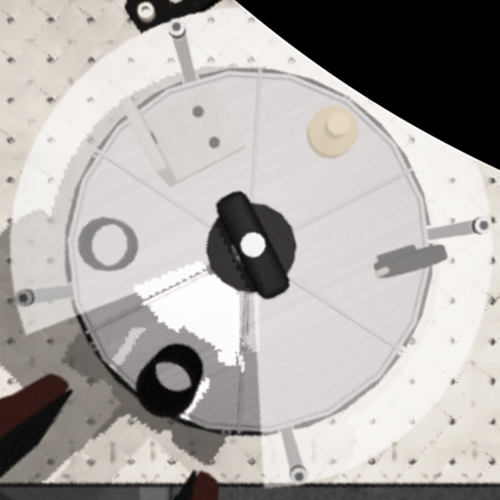

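```bash
python3 - <<'E'
from h import *
g=[.3997,-.2930]
move_gripper(.050)
servo_line(tp(*g,.085),rate=.15)
print(servo_line(tp(*g,.039),rate=.08,contact_N=6),tippos(),current_force())
cap("wrist","w6")
move_gripper(0.0); print("gap",current_finger_gap(),current_force(),current_clock())
cap("wrist","w7")
E
python3 -c "
import cv2,numpy as np
a=[cv2.imread(f'pics/{n}.png')[180:400,170:480] for n in('w6','w7')]
cv2.imwrite('pics/w67.png',np.hstack([cv2.resize(i,(400,284)) for i in a]))"
```

```text
False [ 0.39991795 -0.29321301  0.03924483] [-0.06289403 -0.95841703 -0.03266327]
gap 0.02962758665304139 [-1.0434911   0.4379681   3.55628136] 20.725
```

View pics/w67.png

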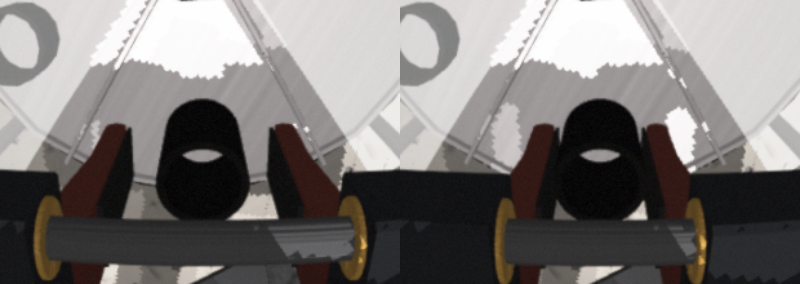

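Run:
```python
from h import *
c=load("w7"); X=atz(c,(326.6,323),.063,True); p=np.array(current_position()); R=Rn.from_quat(current_orientation()).as_matrix()
print("tube top in tool",R.T@(X-p))
g=p[:2]
print(servo_line(tp(*g,.150),rate=.12),current_finger_gap())
move_ptp(tp(.365,.14,.2),down(np.radians(-95.3)))
print(current_clock(),tippos(),current_finger_gap())
c=cap("wrist","w8")
for q in ["lens_tube_center","vee_jaw","vise_slide","handwheel","crank_grip","jaw_pad"]:
    print(q,[(np.round(d["xy"],1).tolist(),round(d["conf"],2)) for d in spot_in("wrist",q)][:3])
cv2.imwrite("pics/o8.png",ortho(c,.45,.075,.125,.032,600))
print(current_clock())
```

```text
tube top in tool [ 0.00095597  0.0002682  -0.06072704]
False 0.029919361196181896
23.4583 [0.36550068 0.13950107 0.19991726] 0.030042316047061896
lens_tube_center [([322.9, 308.5], 0.7), ([386.6, 135.4], 0.43)]
vee_jaw [([288.2, 134.5], 0.91)]
vise_slide [([372.7, 135.1], 0.84)]
handwheel [([450.1, 118.3], 0.76)]
crank_grip [([456.3, 117.9], 0.77), ([638.3, 110.7], 0.72)]
jaw_pad [([347.3, 134.9], 0.58), ([634.5, 101.8], 0.22), ([323.3, 308.4], 0.2)]
23.8083
```

View pics/w8.png

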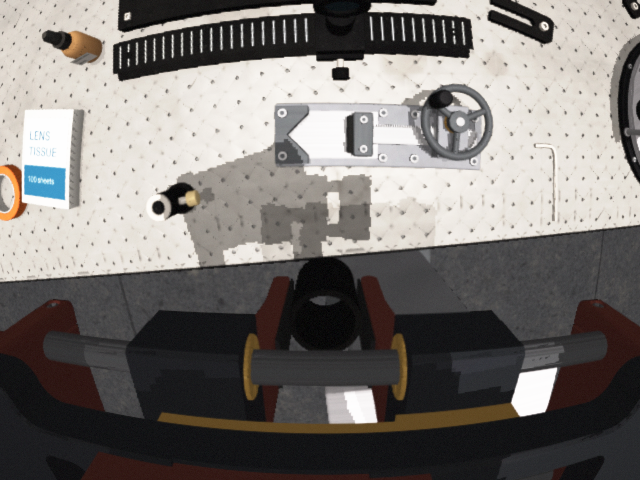

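View pics/o8.png

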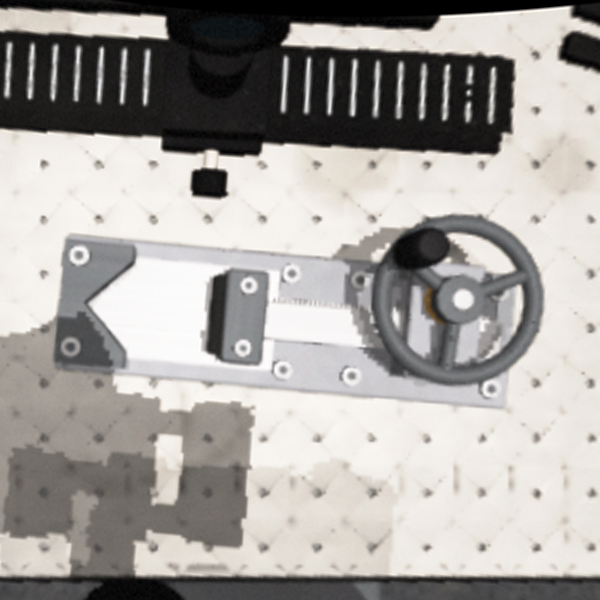

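Run:
```python
from h import *
c=load("w8")
def opx(u,v): return [.45+.125-v*.25/599,.075+.125-u*.25/599,.032]
hub=atz(c,proj(c,opx(463,299),True),.052,True); 
print("hub",hub)
crank=atz(c,proj(c,opx(427,245),True),.081,True); print("crank~",crank, np.hypot(*(crank-hub)[:2]))
i=ortho(c,hub[0],hub[1],.06,.081,400); j=ortho(c,hub[0],hub[1],.06,.050,400); cv2.imwrite("pics/o8b.png",np.hstack([i,j]))
S=np.array([.4477,.1416]); d=np.array([np.cos(np.radians(84.6)),np.sin(np.radians(84.6))])
P=S-.004*d; print(P)
a=down(np.radians(84.6-180))
move_ptp(tp(*P,.12),a)
servo_line(tp(*P,.045),rate=.12)
print(current_force(),tippos())
print(servo_line(tp(*P,.031),rate=.03,contact_N=3),tippos(),current_force(),current_clock())
```

```text
hub [0.44941956 0.01438602 0.052     ]
crank~ [0.46746478 0.03823488 0.081     ] 0.029906488794167848
[0.44732357 0.13761775]
[-0.36820189  0.81717575  0.35388799] [0.44772438 0.13781943 0.04589049]
True [0.44796559 0.1377087  0.03490488] [0.54437556 0.8828367  1.54645875] 25.5083
```

View pics/o8b.png

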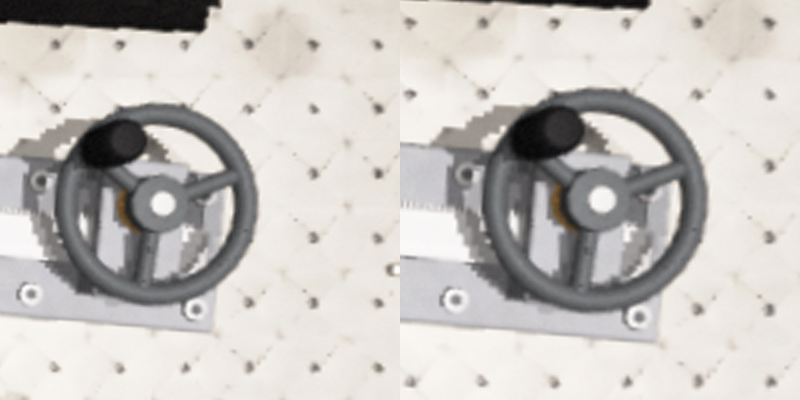

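Run:
```python
from h import *
move_gripper(.042); print(current_finger_gap(),current_force())
p=current_position()
servo_line([p[0],p[1],.11-D],rate=.12)
sleep(.2)
# view from offset
move_ptp(tp(.385,.08,.16),down(np.radians(84.6-180)))
c=cap("wrist","w9"); cv2.imwrite("pics/o9.png",np.hstack([ortho(c,.45,.125,.05,.059,400),ortho(c,.45,.015,.05,.081,400)]))
print(current_clock())
for q in ["lens_tube_center","handwheel","crank_grip"]:
    print(q,[(np.round(d["xy"],1).tolist(),round(d["conf"],2)) for d in spot_in("wrist",q)][:3])
```

```text
0.041788270605504746 [0.02618656 0.15900369 0.16884942]
27.4417
lens_tube_center [([231.7, 167.7], 0.91)]
handwheel [([397.6, 144.2], 0.63)]
crank_grip [([401.2, 145.0], 0.8), ([337.5, 159.2], 0.24)]
```

View pics/w9.png

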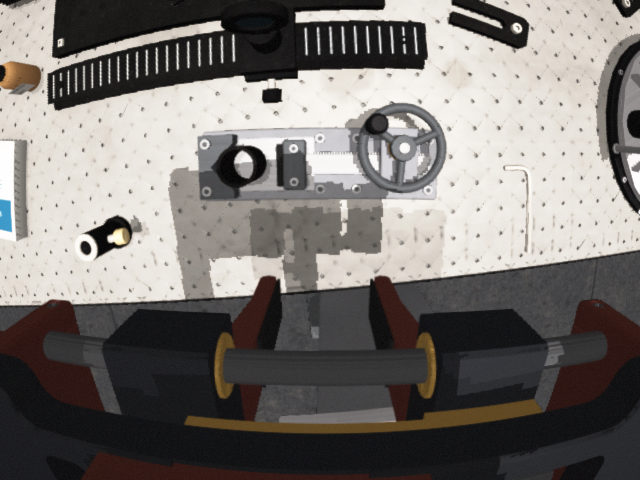

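View pics/o9.png

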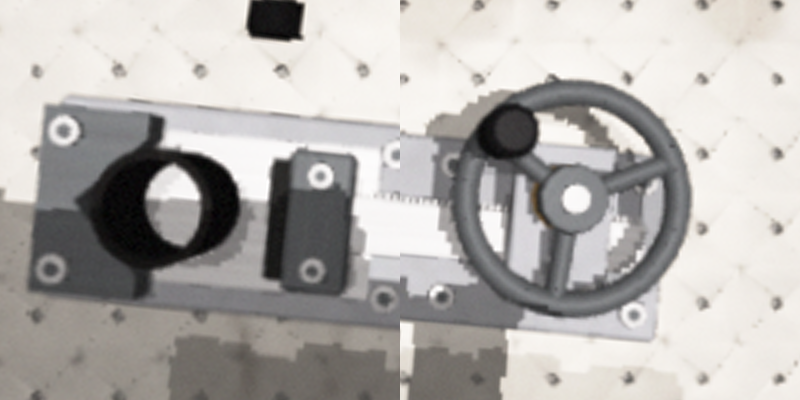

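Run:
```python
from h import *
c=load("w9")
q=[.45+.05-198*.1/399,.015+.05-175*.1/399,.081]
hub=atz(c,proj(c,q,True),.052,True); print("hub",hub)
cr=np.array([.5-130*.1/399,.065-110*.1/399]); print("crank",cr,np.hypot(*(cr-hub[:2])),np.degrees(np.arctan2(*(cr-hub[:2])[::-1])))
```

```text
hub [0.44962727 0.01496946 0.052     ]
crank [0.46741855 0.03743108] 0.02865403529045926 51.61814205527279
```

Run:
```python
from h import *
H=np.array([.4496,.0148]); r=.028; th=np.radians(51.6); o=down(np.radians(84.6-180))
P=lambda t:H+r*np.array([np.cos(t),np.sin(t)])
move_gripper(.040)
move_ptp(tp(*P(th),.105),o)
print(servo_line(tp(*P(th),.059),rate=.1,contact_N=6),tippos(),current_force())
cap("wrist","w10")
f0=np.array(current_force())
move_gripper(0.0); print("gap",current_finger_gap(),current_force(),current_clock())
t=th
for k in range(6):
    t-=.2; hit=servo_line(tp(*P(t),.059),rate=.06,contact_N=15)
    f=np.array(current_force())-f0; tan=f@np.array([-np.sin(t),np.cos(t),0]); rad=f@np.array([np.cos(t),np.sin(t),0])
    print(k,hit,round(tan,1),round(rad,1),np.round(f,1),round(current_clock(),2))
    if hit: break
```

```text
False [0.46688231 0.03704277 0.05952606] [-0.69532023 -0.06406799  0.82276926]
gap 0.01322328270967578 [0.59143635 2.19286208 3.36613945] 29.5583
0 False 1.3 0.7 [-0.3  1.5  4.7] 29.81
1 False 1.0 -0.9 [-1.2  0.5  4.9] 30.06
2 False -0.0 -2.0 [-1.9 -0.6  5.7] 30.31
3 False -0.5 -1.6 [-1.6 -0.6  6.5] 30.56
4 False -0.7 -2.3 [-2.3 -0.4  5.9] 30.81
5 False 0.4 -2.6 [-2.3  1.1  6.5] 31.06
```

View pics/w10.png

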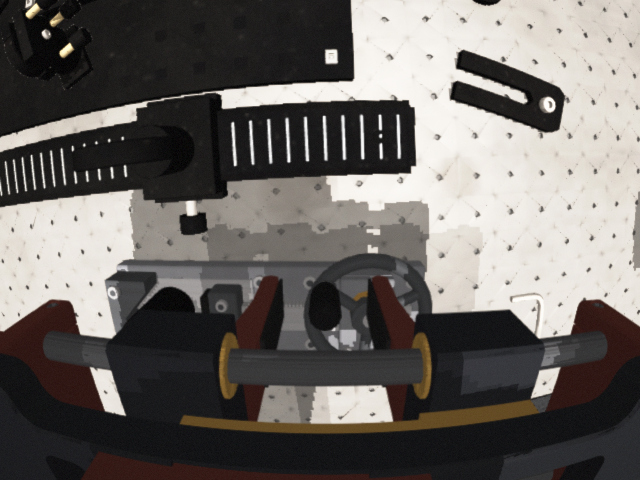

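Run:
```python
from h import *
H=np.array([.4496,.0148]); r=.028
P=lambda t:H+r*np.array([np.cos(t),np.sin(t)])
f0=np.array([-0.7,-.06,.82])
p=np.array(current_position())[:2]-H; t=np.arctan2(p[1],p[0]); print("t",t,np.hypot(*p),current_finger_gap())
for k in range(26):
    t-=.15; hit=servo_line(tp(*P(t),.059),rate=.06,contact_N=12)
    f=np.array(current_force())-f0; tan=f@np.array([-np.sin(t),np.cos(t),0]); rad=f@np.array([np.cos(t),np.sin(t),0])
    print(k,hit,round(t,2),round(tan,1),round(rad,1),round(f[2],1),round(current_clock(),2))
    if hit or tan>7: break
c=cap("wrist","w11")
```

```text
t -0.3112688790762687 0.027496184415644102 0.013341781645281051
0 False -0.46 1.0 -2.4 6.5 31.31
1 False -0.61 0.6 -2.4 5.4 31.56
2 False -0.76 1.3 -3.0 6.8 31.81
3 False -0.91 0.2 -2.8 6.1 32.06
4 False -1.06 2.7 -4.0 5.3 32.31
5 False -1.21 1.4 -5.3 4.7 32.56
6 False -1.36 2.2 -5.1 4.9 32.81
7 False -1.51 2.6 -6.2 4.6 33.06
8 False -1.66 1.1 -5.9 3.0 33.31
9 False -1.81 2.0 -5.0 1.5 33.56
10 False -1.96 1.9 -5.3 -0.0 33.81
11 False -2.11 3.9 -4.6 -0.7 34.06
12 False -2.26 4.1 -2.6 -0.5 34.31
13 False -2.41 5.0 -2.4 -0.1 34.56
14 False -2.56 5.6 -0.6 1.1 34.81
15 False -2.71 9.3 -0.9 1.0 35.06
```

View pics/w11.png

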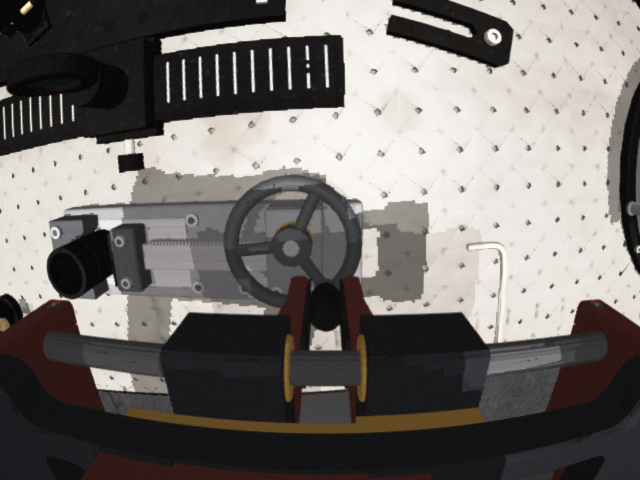

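Run:
```python
from h import *
H=np.array([.4496,.0148]); r=.028
P=lambda t:H+r*np.array([np.cos(t),np.sin(t)])
f0=np.array([-0.7,-.06,.82])
p=np.array(current_position())[:2]-H; t=np.arctan2(p[1],p[0]); print("t",t)
t=-2.71
for k in range(8):
    t-=.05; hit=servo_line(tp(*P(t),.059),rate=.03,contact_N=12)
    p=np.array(current_position())[:2]-H
    f=np.array(current_force())-f0; tan=f@np.array([-np.sin(t),np.cos(t),0]); rad=f@np.array([np.cos(t),np.sin(t),0])
    print(k,hit,round(t,2),round(np.arctan2(p[1],p[0]),3),round(tan,1),round(rad,1),round(current_clock(),2))
    if hit or tan>13: break
```

```text
t -2.6460446777113895
0 False -2.76 -2.657 13.7 0.5 35.36
```

Run:
```python
from h import *
move_gripper(.040)
p=current_position(); print(p,current_force())
servo_line([p[0],p[1],.12-D],rate=.12)
move_ptp(tp(.385,.08,.16),down(np.radians(84.6-180)))
c=cap("wrist","w12"); cv2.imwrite("pics/o12.png",np.hstack([ortho(c,.45,.125,.05,.059,400),ortho(c,.45,.015,.05,.081,400)]))
print(current_clock())
print([(np.round(d["xy"],1).tolist(),round(d["conf"],2)) for d in spot_in("wrist","lens_tube_center")][:3])
```

```text
[0.42315242 0.0045627  0.02185592] [ 0.69985772 -0.12911291 -0.60112462]
37.1333
[([226.2, 166.6], 0.74), ([408.7, 153.0], 0.39)]
```

View pics/o12.png

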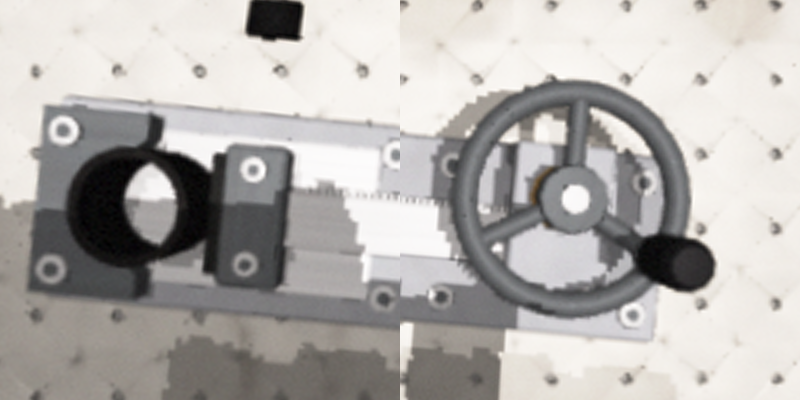

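View pics/w12.png

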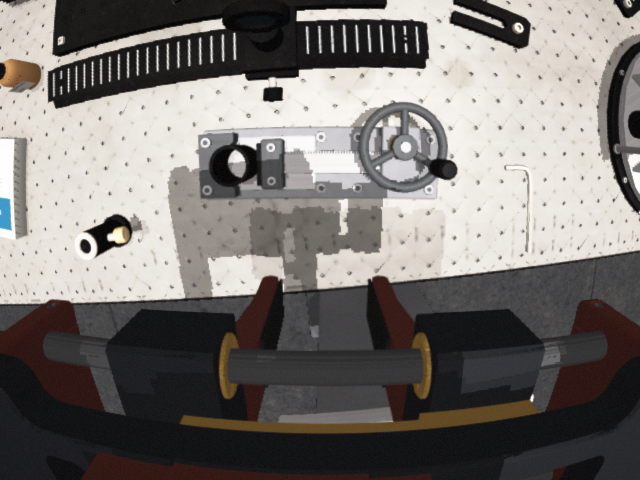

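The tube sits home in the vee with the pad touching. However, the crank sprang back from about −2.65 to −2.25 rad when I let go, so the remaining clamp force is uncertain. I'll re-grip, wind up again, ease the load off before opening, and check the crank again.

Run:
```python
from h import *
H=np.array([.4496,.0148]); r=.0275
P=lambda t:H+r*np.array([np.cos(t),np.sin(t)])
o=down(np.radians(84.6-180))
t=-2.25
move_ptp(tp(*P(t),.105),o)
print(servo_line(tp(*P(t),.060),rate=.1,contact_N=6))
f0=np.array(current_force()); move_gripper(0.0)
def rd(tag):
    p=np.array(current_position())[:2]-H; ta=np.arctan2(p[1],p[0])
    f=np.array(current_force())-f0; tan=f@np.array([-np.sin(ta),np.cos(ta),0]);rad=f@np.array([np.cos(ta),np.sin(ta),0])
    print(tag,round(t,2),"act",round(ta,3),round(np.hypot(*p),4),"tan",round(tan,1),"rad",round(rad,1),round(current_finger_gap(),4),round(current_clock(),2)); return tan
rd("grip")
for k in range(12):
    t-=.06; servo_line(tp(*P(t),.060),rate=.03,contact_N=12)
    if rd("in")>11: break
for k in range(15):
    t+=.04; servo_line(tp(*P(t),.060),rate=.03)
    if rd("out")<.3: break
sleep(.2); rd("hold")
```

```text
False
grip -2.25 act -2.231 0.0277 tan 1.9 rad 3.3 0.0136 38.85
in -2.31 act -2.261 0.0277 tan 3.1 rad 5.8 0.0134 39.1
in -2.37 act -2.313 0.0277 tan 5.5 rad 6.2 0.0137 39.35
in -2.43 act -2.372 0.0278 tan 5.8 rad 6.9 0.0134 39.6
in -2.49 act -2.436 0.0279 tan 6.3 rad 6.8 0.0133 39.85
in -2.55 act -2.498 0.0279 tan 7.4 rad 7.3 0.0133 40.1
in -2.61 act -2.555 0.028 tan 8.4 rad 7.3 0.013 40.35
in -2.67 act -2.607 0.0281 tan 10.0 rad 7.6 0.0136 40.6
in -2.73 act -2.658 0.0281 tan 10.9 rad 8.1 0.0136 40.85
in -2.79 act -2.672 0.028 tan 17.3 rad 10.3 0.0136 41.1
out -2.75 act -2.669 0.0281 tan 11.8 rad 9.2 0.0133 41.35
out -2.71 act -2.653 0.0281 tan 8.8 rad 7.7 0.0134 41.6
out -2.67 act -2.627 0.0281 tan 6.8 rad 6.9 0.0131 41.85
out -2.63 act -2.596 0.0281 tan 6.0 rad 5.9 0.0134 42.1
out -2.59 act -2.564 0.0281 tan 5.6 rad 6.0 0.0132 42.35
out -2.55 act -2.531 0.0281 tan 4.4 rad 5.8 0.013 42.6
out -2.51 act -2.499 0.028 tan 3.6 rad 3.9 0.0135 42.85
out -2.47 act -2.461 0.028 tan 2.0 rad 4.6 0.0134 43.1
out -2.43 act -2.421 0.028 tan 1.6 rad 4.4 0.0135 43.35
out -2.39 act -2.382 0.0279 tan 1.9 rad 4.3 0.0133 43.6
out -2.35 act -2.343 0.0279 tan 0.8 rad 4.8 0.013 43.85
out -2.31 act -2.304 0.0278 tan 1.4 rad 3.8 0.0136 44.1
out -2.27 act -2.265 0.0278 tan 0.5 rad 3.9 0.0134 44.35
out -2.23 act -2.227 0.0278 tan 0.5 rad 3.9 0.0135 44.6
out -2.19 act -2.187 0.0277 tan 0.1 rad 3.1 0.0135 44.85
hold -2.19 act -2.186 0.0277 tan 0.3 rad 2.5 0.0132 45.05
```

Run:
```python
from h import *
H=np.array([.4496,.0148]); r=.0279
P=lambda t:H+r*np.array([np.cos(t),np.sin(t)])
f0=np.array([0,0,0.])
def rd(tag):
    p=np.array(current_position())[:2]-H; ta=np.arctan2(p[1],p[0])
    f=np.array(current_force())-f0; tan=f@np.array([-np.sin(ta),np.cos(ta),0])
    print(tag,round(t,2),"act",round(ta,3),"tan",round(tan,1),round(current_clock(),2)); return tan
for t in (-2.26,-2.33,-2.40): servo_line(tp(*P(t),.060),rate=.03,contact_N=15); rd("in")
for k in range(4):
    t+=.03; servo_line(tp(*P(t),.060),rate=.03)
    if rd("out")<1: break
move_gripper(.024); rd("open"); move_gripper(.040)
p=current_position()
servo_line([p[0],p[1],.12-D],rate=.12)
move_ptp(tp(.385,.08,.16),down(np.radians(84.6-180)))
c=cap("wrist","w13"); cv2.imwrite("pics/o13.png",np.hstack([ortho(c,.45,.125,.05,.059,400),ortho(c,.45,.015,.05,.081,400)]))
print(current_clock(),[(np.round(d["xy"],1).tolist(),round(d["conf"],2)) for d in spot_in("wrist","lens_tube_center")][:2])
```

```text
in -2.26 act -2.212 tan 4.3 45.3
in -2.33 act -2.274 tan 4.5 45.55
in -2.4 act -2.343 tan 5.4 45.8
out -2.37 act -2.342 tan 2.6 46.05
out -2.34 act -2.327 tan 1.7 46.3
out -2.31 act -2.305 tan 1.3 46.55
out -2.28 act -2.276 tan 0.6 46.8
open -2.28 act -2.291 tan 0.1 47.21
48.8833 [([225.7, 164.5], 0.83)]
```

View pics/o13.png

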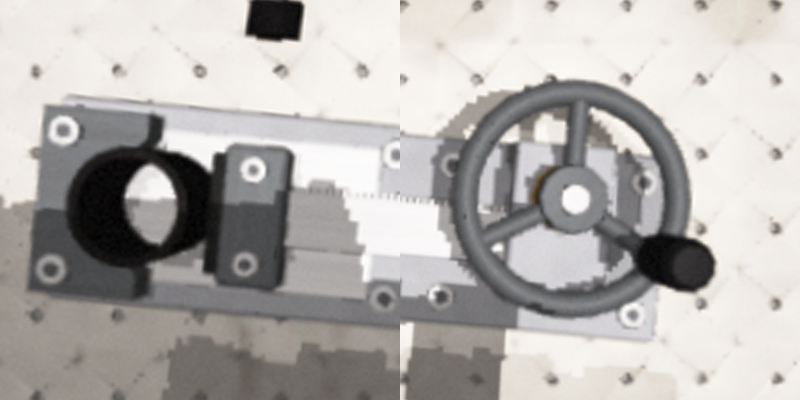

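Run:
```python
from h import *
print(current_force(),current_clock()); close_job()
```

```text
[-0.73976878 -0.31683025 -0.01397493] 48.9333
the job is handed in; nothing more can be done
```

I turned the carousel about 73° by its knob, lifted the long tube out through the opening and stood it in the vise about 4 mm short of the vee. I then wound the handwheel clockwise until the jaw clamped the tube, backed the arm off and handed the job in at about 49 s. No verdict was reported.

**Last checks**
- **Tube position:** the tube's top centre measured (0.448, 0.143), against the seat measured at (0.448, 0.142). In the last wrist picture it stands in the vee with the pad against it.
- **Clamp force:** I estimate about 9–11 N on the tube. That comes from the difference between winding in and easing off, not from a direct reading.
- **Robot:** it is clear of everything, and the tool force reads about 0.8 N, which is noise.
- **Other parts:** they were all in the carousel when I last looked, before lifting the tube. The arm touched nothing on the table that I could see, but I took no final wide picture.

**What disagreed or went wrong**
- **Fingertip offset:** the real fingertips end about 37 mm short of the reported TCP. My first try at the knob closed above the bar and turned nothing. I corrected for the offset, and the later grips and the floor contact fitted it.
- **Crank springing back:** after the first clamping the crank sprang back about 0.4 rad when released. I wound it again and eased the load off before letting go. It settled at the same place, where friction holds the remaining grip.

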